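# Sort the print bench into its trays

## Robot

A 7-joint arm with a two-finger parallel gripper is mounted at the origin on the work surface. World frame = base frame: x ahead of the robot, y to its left, z up, the work surface at z = 0. Lengths are in m, angles in rad, forces in N, time in s.
With the tool pointing down it reaches from about 0.425 to 0.95 m from the base axis. Payload 4.7 kg.
Tool frame: the origin (TCP) lies on the centre line of the jaws, within the pads' length; the fingertips stand 14 mm ahead of it and the grasp point (between the pads) lies 5 mm behind it; z points along the fingers, y is the line along which they close (so a half turn about z gives the same grasp; the last joint's range is limited). The gripper opens to 87 mm and grips with 3 to 60 N. Pads are 19 mm wide; open, the fingers measure 117 mm over their backs; the gripper's body (75 mm by 190 mm) begins 51 mm behind the grasp point.
Start: joints at [1.205, 0.469, -0.049, 1.532, 0.024, 1.141, -0.082], TCP at [0.223, -0.637, 0.237] pointing down, gripper open.
Joint ranges: [-2.59, 2.59], [-0.33, 1.99], [-1.39, 1.29], [0.1, 2.45], [-1.04, 4.18], [0.21, 1.99], [-2.66, 2.66]. Speed limits (rad/s): [2.57, 2.57, 3.14, 3.14, 3.14, 3.14, 3.14].

## Interface

Orientations are given as a rotation vector (axis times angle).
In Python, from bench import ctrl, capture, job gives the robot as it stands.
- The arm moves only by the tool step_arm, never from a script. Its argument "rows" is one flat list of numbers, 5 for each row, row after row: the shift along the world's x, y, z in m, then the turn about the world's z in rad, then the closure, from 0 (fully open) to 1 (shut). A call has 1 to 10 rows; each row is the pose to reach, as a shift and turn from the pose commanded when the call began; what a row does not reach only later rows make up. A row lasts 1/10 s, in which the tool goes at most 50 mm and 8.59 degrees, less where a joint would pass 70% of its speed; a pose out of reach is approached as far as the arm can. A call with a gripper value outside its range is refused whole. The fingers move at their own pace and stop on an object; "newtons" is the grip in N (left out, the last holds). Time passes only in rows, so rows that repeat a pose let the fingers close. It gives the time, the measured TCP pose, the force, the opening and the grip force at its end, in the units of the state.
- ctrl.read_state(): the state, without advancing time (a new reading comes with each control period).
- capture(name): name is "scene" or "top" or "wrist"; returns a dict with "image" (420x560x3 uint8, red, green, blue), "camera_matrix" (3x3 intrinsics, pixels), "k1" (the pictures are not rectified: a ray, as slopes to the right and down, at radius r is drawn at 1 + k1 r^2 times it, then the intrinsics apply), "R" (3x3) and "t" (3): a world point X has camera coordinates R X + t. Camera axes: x right, y down, z forward; pixel columns grow to the right and rows downward; lengths in m; the calibration is good to about 2 mm. A picture is of the moment at which its call begins. There is no depth.
- job.finish_job(): hands the job in; it is judged then, once.
The state is a dict: "time_s": time; "joint_positions": joint angles; "qd": joint speeds; "effort": joint torques, N m; "ee_pos": TCP position; "tool_rot": TCP orientation; "wrist_force": force on the tool from outside, world axes, zero at the start; "wrist_torque": the same for the moment, N m; "gripper_width": finger opening in m; "grip_force": force on a finger pad.
Only numpy, scipy, OpenCV 4.12 (cv2) and the standard library are available. Lean on these libraries where they do the work, as an engineer would, in place of code of your own. Each camera call takes 0.05 s, during which the arm holds its last target. There are 200 camera calls.

## Task

Clear up the print bench: stand both ink jars in the red tray, lay both rolls of tape flat and side by side (not stacked) in the yellow tray, and lay the marker lengthways, along the long side, in the blue tray, everything resting on its tray's floor and let go. Keep the ink jars upright all the while, and leave the mug and the big ink tin where they stand.

Things in the scene. Friction and masses are not known exactly. Their poses are not given: they have to be found in the camera images.
- jar_green_center (a point): squat upright plastic ink jar with a screw lid, round, 54 mm in diameter and 58 mm high, about 0.18 kg, white body with a band and lid (top 16 mm) in green; the point is its centre, 29 mm above its underside, z up along its axis; stands on the bench at the start
- jar_black_center (a point): squat upright plastic ink jar with a screw lid, round, 54 mm in diameter and 58 mm high, about 0.18 kg, white body with a band and lid (top 16 mm) in black; the point is its centre, 29 mm above its underside, z up along its axis; stands on the bench at the start
- tape_cream_center (a point): cream roll of tape lying flat on the bench, 60 mm outer diameter, 32 mm hole, 24 mm high, about 0.06 kg; the point is the centre of the roll, 12 mm above its underside, z along its axis
- tape_orange_center (a point): orange roll of tape lying flat on the bench, 60 mm outer diameter, 32 mm hole, 24 mm high, about 0.06 kg; the point is the centre of the roll, 12 mm above its underside, z along its axis
- marker_center (a point): chunky marker pen lying on the bench, rounded-square barrel 18 by 18 mm, 120 mm long, about 0.03 kg; white and black barrel with a red cap; the point is its centre, 9 mm above its underside; x runs along its length towards the red cap
- ink_tray: red open plastic tray, fixed to the bench, 135 (its x) by 180 (its y, the long side) by 22 mm high, walls 5 mm and floor 5 mm thick, so inside 125 by 170 mm and 17 mm deep; origin at the centre of its underside, on the bench; for the ink jars
- tape_tray: yellow open plastic tray, fixed to the bench, 135 (its x) by 180 (its y, the long side) by 22 mm high, walls 5 mm and floor 5 mm thick, so inside 125 by 170 mm and 17 mm deep; origin at the centre of its underside, on the bench; for the rolls of tape
- pen_tray: blue open plastic tray, fixed to the bench, 135 (its x) by 180 (its y, the long side) by 22 mm high, walls 5 mm and floor 5 mm thick, so inside 125 by 170 mm and 17 mm deep; origin at the centre of its underside, on the bench; for the marker
- mug: red mug standing to one side, not to be disturbed, 80 mm in diameter, 85 mm high, with a handle standing out 30 mm on its +y side; origin at the centre of its underside
- ink_tin: big dark ink tin with a white lid standing to one side, not to be disturbed, 84 mm in diameter, 75 mm high; origin at the centre of its underside
Not all that is in view belongs to the job. Leave any purple look-alike of the part that bears marker_center alone. There is more than one size of the part that bears jar_green_center; the job needs the smaller.

How it is judged:
At the end, for the whole second after the job is handed in: Both jars stand in the red tray and both rolls lie on the floor of the yellow tray, side by side (each within 0.15 rad of upright or flat); the marker lies flat in the blue tray within 0.35 rad of its long side, centre within 40 mm of its middle lengthways; all let go and at rest (x of jar_green_center in the frame of ink_tray between -0.04 and 0.04 m and y of jar_green_center in the frame of ink_tray between -0.062 and 0.062 m and z of jar_green_center in the frame of ink_tray between 0 and 0.042 m and linear speed of each of jar_green, jar_black, tape_cream, tape_orange, marker below 0.02 m/s and angular speed of each of jar_green, jar_black, tape_cream, tape_orange, marker below 0.2 rad/s and angle between each of jar_green_center, jar_black_center's own z axis and vertical below 0.15 rad and x of jar_black_center in the frame of ink_tray between -0.04 and 0.04 m and y of jar_black_center in the frame of ink_tray between -0.062 and 0.062 m and z of jar_black_center in the frame of ink_tray between 0 and 0.042 m and x of tape_cream_center in the frame of tape_tray between -0.037 and 0.037 m and y of tape_cream_center in the frame of tape_tray between -0.059 and 0.059 m and z of tape_cream_center in the frame of tape_tray between 0 and 0.025 m and (angle between tape_cream_center's own z axis and vertical below 0.15 rad or angle between tape_cream_center's own z axis and vertical above 2.9916 rad) and x of tape_orange_center in the frame of tape_tray between -0.037 and 0.037 m and y of tape_orange_center in the frame of tape_tray between -0.059 and 0.059 m and z of tape_orange_center in the frame of tape_tray between 0 and 0.025 m and (angle between tape_orange_center's own z axis and vertical below 0.15 rad or angle between tape_orange_center's own z axis and vertical above 2.9916 rad) and x of marker_center in the frame of pen_tray between -0.055 and 0.055 m and y of marker_center in the frame of pen_tray between -0.04 and 0.04 m and z of marker_center in the frame of pen_tray between 0 and 0.022 m and angle between marker_center's own x axis and vertical between 1.4708 and 1.6708 rad and angle between the x axis of marker_center and the y axis of pen_tray, either way round below 0.35 rad); the robot touches nothing.
It fails at once if an ink jar is tipped by more than 0.7 rad (angle between any of jar_green_center, jar_black_center's own z axis and vertical above 0.7 rad).
It fails at once if the mug or the big ink tin is moved by more than 25 mm (distance of any of mug, ink_tin from where it was at the start of the episode above 0.025 m).
It also fails if it takes over 128 s, if anything falls off the work surface, if the arm or the gripper's body presses on something with over 40 N, if the wrist force passes 120 N, or if a joint passes its speed limit or range.

## Working session

There is one attempt and no reset: what is moved stays moved. The work goes in short steps, Python scripts to look and compute and a tool call to move; the robot and the scene stay as the last step left them, time stands still between calls to the robot, and variables do not carry over. Pictures are saved under pics/ and viewed, at most 14 in all, crops included, and the job is handed in when it is done.

Besides the shell and the picture viewer there is one more tool, called after "Request:" as name(argument=value, ...) on one line, values as JSON. step_arm: Moves the arm, as the interface text tells. Its arguments: {"type":"object","properties":{"rows":{"type":"array"},"newtons":{"type":"number"}},"required":["rows"]}

```bash
mkdir -p pics
cat > h.py <<'E'
import numpy as np, cv2
from bench import ctrl, capture, job
def save(c,n): cv2.imwrite(f'pics/{n}.png',c['image'][:,:,::-1])
def ray(c,uv):
    K=np.array(c['camera_matrix']); R=np.array(c['R']); t=np.array(c['t'])
    p=cv2.undistortPoints(np.array([[uv]],float),K,np.array([c['k1'],0,0,0,0.]))[0,0]
    return -R.T@t, R.T@np.array([p[0],p[1],1])
def onz(c,uv,z):
    o,d=ray(c,uv); return o+d*(z-o[2])/d[2]
def tri(c1,u1,c2,u2):
    o1,d1=ray(c1,u1);o2,d2=ray(c2,u2)
    s=np.linalg.lstsq(np.c_[d1,-d2],o2-o1,rcond=None)[0]
    a,b=o1+s[0]*d1,o2+s[1]*d2
    return (a+b)/2,np.linalg.norm(a-b)
def proj(c,X):
    return cv2.projectPoints(np.array([X],float),cv2.Rodrigues(np.array(c['R']))[0],np.array(c['t'],float),np.array(c['camera_matrix']),np.array([c['k1'],0,0,0,0.]))[0][0,0]
E
python3 - <<'E'
from h import *
import pickle
for n in('scene','top','wrist'):
    c=capture(n); save(c,n+'0'); pickle.dump(c,open(n+'0.pkl','wb')); o=ray(c,(280,210)); print(n,o[0].round(3),o[1].round(3))
print(ctrl.read_state())
E
```

```text
scene [ 0.924 -0.519  1.002] [-0.348  0.453 -0.821]
top [ 0.224 -0.002  1.391] [ 0.178  0.008 -0.984]
wrist [ 0.297 -0.61   0.385] [-0.25  -0.072 -0.966]
{'time_s': 0.15, 'joint_positions': array([ 1.20508595,  0.46925958, -0.04862248,  1.53340531,  0.02410628,
        1.14099561, -0.08231414]), 'qd': array([-0.00194693, -0.00288277,  0.00068135, -0.00294997,  0.00169937,
       -0.00188758,  0.00059093]), 'effort': array([ 1.14367544e-03, -5.08424163e+01, -8.07305379e-02, -2.36419111e+01,
       -6.13682927e-02,  3.56084481e-02,  1.07953872e-04]), 'ee_pos': array([ 0.22296209, -0.63665609,  0.2357443 ]), 'tool_rot': array([-3.09570587e+00, -5.26378968e-01,  4.50351597e-04]), 'wrist_force': array([-0.3980135 ,  0.16052471,  0.23840135]), 'wrist_torque': array([0.03183637, 0.01309553, 0.04869973]), 'grip_force': 0.0, 'gripper_width': 0.087009851613791}
```

View pics/top0.png

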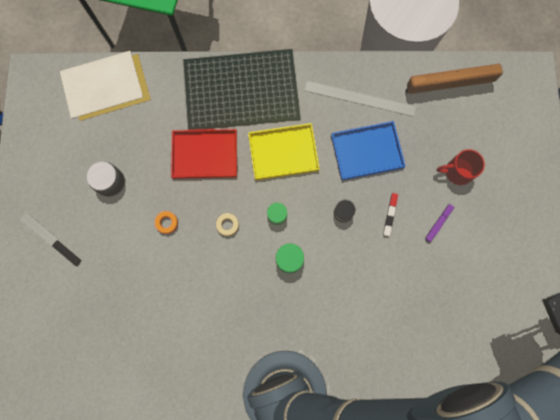

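View pics/scene0.png

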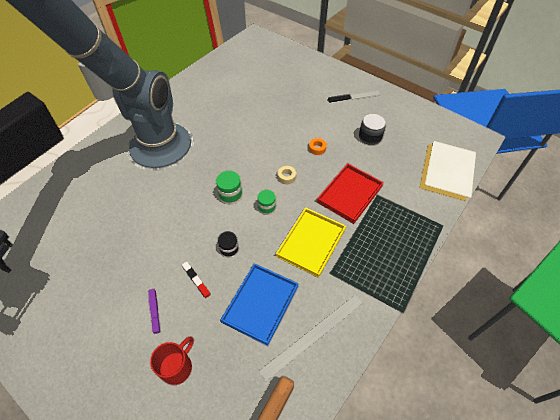

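The top view shows the orange roll at (166,223), cream roll (228,225), small green jar (277,213) with the big one at (290,258), black jar (345,211), and marker (391,215) with its cap at (393,197). The trays are red (205,154), yellow (284,152) and blue (368,151). The purple decoy is at (440,222). The scene view shows the same things, with the small green jar at (266,200), black jar (228,242) and marker (196,280).

```bash
cat > m.py <<'E'
from h import *
def comp(c,lo,hi,seed,rad=45):
    hsv=cv2.cvtColor(c['image'],cv2.COLOR_RGB2HSV)
    if lo[0]>hi[0]: m=cv2.inRange(hsv,(0,lo[1],lo[2]),hi)|cv2.inRange(hsv,lo,(180,hi[1],hi[2]))
    else: m=cv2.inRange(hsv,lo,hi)
    w=np.zeros_like(m); cv2.circle(w,seed,rad,255,-1); m&=w
    n,l,s,ce=cv2.connectedComponentsWithStats(m)
    i=1+np.argmax(s[1:,4]); cs,_=cv2.findContours((l==i).astype(np.uint8),cv2.RETR_EXTERNAL,cv2.CHAIN_APPROX_NONE)
    k=max(cs,key=len)[:,0,:].astype(np.float32)
    return k
RED=((172,120,60),(7,255,255));OR=((8,150,120),(18,255,255));CR=((18,50,150),(32,140,255))
YE=((25,150,100),(33,255,255));GR=((50,120,50),(75,255,255));BL=((100,120,60),(120,255,255));BK=((0,0,0),(180,255,60))
E
cat > a.py <<'E'
from m import *
import pickle
T=pickle.load(open('top0.pkl','rb'));S=pickle.load(open('scene0.pkl','rb'))
for n,col,st,ss,z,r in [('red',RED,(205,154),(350,193),.022,45),('yel',YE,(284,152),(311,242),.022,45),('blu',BL,(368,151),(260,303),.022,50)]:
    for c,s in((T,st),(S,ss)):
        k=comp(c,*col,s,r)
        P=np.array([onz(c,p,z)[:2] for p in k],np.float32)
        print(n,cv2.minAreaRect(P))
for n,col,st,ss,z in [('or',OR,(166,223),(317,146),.024),('cr',CR,(228,225),(287,174),.024),('gr',GR,(277,213),(266,200),.058),('bk',BK,(345,211),(228,242),.058),('cap',RED,(393,197),(205,293),.018)]:
    e=[]
    for c,s in((T,st),(S,ss)):
        k=comp(c,*col,s,20)
        e.append(cv2.minAreaRect(k)[0] if n=='cap' else cv2.fitEllipse(k)[0])
        P=np.array([onz(c,p,z)[:2] for p in k],np.float32)
        print(n,cv2.boundingRect(k),np.round(cv2.minEnclosingCircle(P)[0],4),cv2.minEnclosingCircle(P)[1],P.min(0),P.max(0))
    print(n,tri(T,e[0],S,e[1]))
# tray heights by corner triangulation: inner/outer
for n,col,st,ss,r in [('red',RED,(205,154),(350,193),45),('yel',YE,(284,152),(311,242),45),('blu',BL,(368,151),(260,303),50)]:
    a=cv2.boxPoints(cv2.minAreaRect(comp(T,*col,st,r)));b=cv2.approxPolyDP(comp(S,*col,ss,r),6,True)[:,0,:]
    for p in a:
        q=min(b,key=lambda q:np.linalg.norm(proj(S,onz(T,p,.022))-q)); print(n,tri(T,p,S,q))
# marker
for c,s in((T,(391,215)),(S,(196,280))):
    g=cv2.absdiff(c['image'],cv2.medianBlur(c['image'],45)).max(2); m=((g>45)*255).astype(np.uint8)
    w=np.zeros_like(m);cv2.circle(w,s,27,255,-1);m&=w;m=cv2.morphologyEx(m,cv2.MORPH_CLOSE,np.ones((5,5)))
    cs,_=cv2.findContours(m,0,1);k=max(cs,key=cv2.contourArea)[:,0,:].astype(float)
    P=np.array([onz(c,p,.016)[:2] for p in k],np.float32);print('mk',cv2.minAreaRect(P),cv2.boxPoints(cv2.minAreaRect(P)).tolist())
E
python3 a.py
```

```text
red ((0.6335129737854004, 0.21855029463768005), (0.14175766706466675, 0.17802029848098755), 0.7510583996772766)
red ((0.6374676823616028, 0.2106054276227951), (0.1383858621120453, 0.19319993257522583), 1.0603735446929932)
yel ((0.6367565989494324, -0.00033164024353027344), (0.13707542419433594, 0.1772156059741974), 8.503358840942383)
yel ((0.6418703198432922, -0.00648912787437439), (0.13615787029266357, 0.18851788341999054), 8.264484405517578)
blu ((0.6390628814697266, -0.23334640264511108), (0.1340264081954956, 0.1783212274312973), 11.243873596191406)
blu ((0.6441552639007568, -0.2380131036043167), (0.13658198714256287, 0.18342861533164978), 11.193495750427246)
or (155, 212, 22, 22) [0.4405 0.3145] 0.029886728152632713 [0.41125044 0.2869206 ] [0.4680791 0.3437357]
or (309, 138, 18, 17) [0.4478 0.3051] 0.03821655735373497 [0.41594455 0.26964313] [0.47955695 0.34039024]
or (array([0.44230704, 0.31740393, 0.01017854]), np.float64(0.0010788748223625893))
cr (216, 213, 23, 23) [0.4355 0.1515] 0.03087063506245613 [0.404934   0.12145576] [0.46437195 0.18046005]
cr (277, 165, 20, 19) [0.443
[... 178 characters left out ...]
 18) [0.4586 0.0171] 0.02435401640832424 [ 0.43631503 -0.00416482] [0.48154846 0.04035097]
gr (258, 190, 17, 17) [0.4644 0.0115] 0.030113939195871353 [ 0.43751517 -0.01566245] [0.49066904 0.04034346]
gr (array([0.46030846, 0.01745915, 0.04880428]), np.float64(0.00028464458500282355))Traceback (most recent call last):
  File "a.py", line 12, in <module>
    k=comp(c,*col,s,20)
  File "m.py", line 8, in comp
    i=1+np.argmax(s[1:,4]); cs,_=cv2.findContours((l==i).astype(np.uint8),cv2.RETR_EXTERNAL,cv2.CHAIN_APPROX_NONE)
        ~~~~~~~~~^^^^^^^^^
    return _wrapfunc(a, 'argmax', axis=axis, out=out, **kwds)
    return bound(*args, **kwds)
ValueError: attempt to get argmax of an empty sequence
```

```bash
sed -i 's/(180,255,60))/(180,255,75))/' m.py; sed -i "s/(345,211),(228,242)/(346,208),(228,238)/" a.py; python3 a.py 2>&1| tail -n +15; python3 -c "
import cv2;i=cv2.imread('pics/top0.png')[195:230,325:365];print(i.max(2)[::4,::3])"
```

```text
gr (array([0.46030846, 0.01745915, 0.04880428]), np.float64(0.00028464458500282355))
bk (335, 201, 20, 21) [ 0.4618 -0.1588] 0.02905738539993763 [ 0.4351964  -0.18514179] [ 0.4884684  -0.13471305]
bk (217, 232, 20, 18) [ 0.4696 -0.168 ] 0.029552074149250984 [ 0.4445718  -0.19740535] [ 0.4982295  -0.13852164]
bk (array([ 0.46399925, -0.16099543,  0.04220172]), np.float64(0.00041613725686388543))
cap (390, 193, 8, 13) [ 0.501  -0.2983] 0.0170859694480896 [ 0.48448414 -0.30910063] [ 0.5177614  -0.28884107]
cap (198, 283, 12, 15) [ 0.5054 -0.3022] 0.021281534805893898 [ 0.48507655 -0.31509823] [ 0.525748   -0.29100227]
cap (array([ 0.50220857, -0.30115464,  0.00974499]), np.float64(0.0010082935232940888))
red (array([0.70094136, 0.30734795, 0.02379563]), np.float64(0.00907212211870379))
red (array([0.70561971, 0.12875486, 0.00828449]), np.float64(0.008470588751293352))
red (array([ 0.56885365,  0.13196106, -0.00685816]), np.float64(0.001585310763516895))
red (array([0.56473615, 0.30789943, 0.01571682]), np.float64(0.0024076251604813904))
yel (array([0.69239225, 0.09727719, 0.01645   ]), 
[... 1046 characters left out ...]
017704129219055, -0.2888801693916321], [0.5218905806541443, -0.319233775138855], [0.5272738933563232, -0.29793012142181396], [0.4071537256240845, -0.26757651567459106]]
[[158 159 162 159 159 162 160 160 161 159 161 160 158 158]
 [160 159 158 158 160 160 132 131 154 161 160 161 157 157]
 [160 161 159 158 125  68  69  69  65  92 158 157 158 156]
 [161 158 157 142  69  68  68  68  67  66 130 157 158 159]
 [159 158 160  85  71  70  68  68  67  66 124 162 160 161]
 [160 159 161  82  69  67  67  67  66  73 159 158 159 162]
 [160 159 159 101  69  77  64  64  65 109 160 157 159 161]
 [161 160 159 131  98  97  93  96  99 118 157 157 161 160]
 [163 162 160 164 140  99  97  99 137 163 157 160 159 160]]
```

Request:
step_arm(rows=[0.234,0.347,0,-0.578,0,0.234,0.347,0,-0.578,0,0.234,0.347,0,-0.578,0,0.234,0.347,0,-0.578,0,0.234,0.347,0,-0.578,0,0.234,0.347,0,-0.578,0,0.234,0.347,0,-0.578,0,0.234,0.347,0,-0.578,0,0.234,0.347,0,-0.578,0,0.234,0.347,0,-0.578,0], newtons=20)

```text
time_s: 1.15
ee_pos: [0.4592, -0.2862, 0.2365]
tool_rot: [-3.119, 0.366, -0.001]
wrist_force: [0.2, 0.5, 0.0]
gripper_width: 0.0872
grip_force: 0.0
```

```bash
cat > s.py <<'E'
from h import *
import sys,pickle
c=capture('wrist'); s=ctrl.read_state(); R=cv2.Rodrigues(s['tool_rot'])[0]
n=sys.argv[1]; save(c,n); pickle.dump(c,open(n+'.pkl','wb'))
print('t',round(s['time_s'],2),'p',s['ee_pos'].round(4),'yaz',np.degrees(np.arctan2(R[1,1],R[0,1])).round(2),'zc',R[2].round(3),'f',s['wrist_force'].round(1),'w',s['gripper_width'],'j7',s['joint_positions'][6])
E
python3 s.py w1
```

```text
t 1.2 p [ 0.4576 -0.289   0.2364] yaz -103.63 zc [-0.  0. -1.] f [-1.  -1.5 -0.3] w 0.08711172513572772 j7 -1.3548913031385086
```

View pics/w1.png

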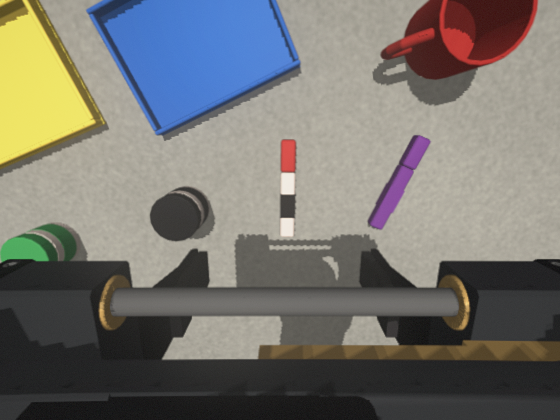

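The wrist view shows the marker upright from (288,140) at the cap to (287,237), aligned with the jaws' midline. The black jar's lid is at (177,217).

```bash
cat > b.py <<'E'
from m import *
import pickle
c=pickle.load(open('w1.pkl','rb'))
for uv in [(288,140),(287,237),(281,188),(295,188)]: print('mk',onz(c,uv,.016).round(4))
k=comp(c,*BK,(175,217),27);print('bk',cv2.fitEllipse(k),onz(c,cv2.fitEllipse(k)[0],.058).round(4))
k=comp(c,*RED,(288,155),22);r=cv2.minAreaRect(k);print(r);T=pickle.load(open('top0.pkl','rb'))
kt=comp(T,*RED,(393,197),20);print('capz',tri(T,cv2.minAreaRect(kt)[0],c,r[0]), onz(c,r[0],.016))
for uv in[(161,133),(300,65)]: print('blue outer',onz(c,uv,.022).round(4))
print('yel',onz(c,(105,124),.022))
E
python3 b.py
```

```text
mk [ 0.5199 -0.3039  0.016 ]
mk [ 0.4036 -0.2753  0.016 ]
mk [ 0.4668 -0.2827  0.016 ]
mk [ 0.4629 -0.2993  0.016 ]
bk ((175.4165802001953, 216.7556610107422), (45.63274383544922, 49.446048736572266), 100.64450073242188) [ 0.4702 -0.164   0.058 ]
((288.0, 155.5), (31.0, 14.0), 90.0)
capz (array([ 0.50218263, -0.3000276 ,  0.01205137]), np.float64(0.0005227796493043781)) [ 0.50269348 -0.29985956  0.016     ]
blue outer [ 0.5608 -0.1654  0.022 ]
blue outer [ 0.5928 -0.3341  0.022 ]
yel [ 0.58414999 -0.10801827  0.022     ]
```

Request:
step_arm(rows=[0.004,0,-0.1,0,0.3,0.004,0,-0.1,0,0.3,0.004,0,-0.18,0,0.3,0.004,0,-0.18,0,0.3,0.004,0,-0.218,0,0.3,0.004,0,-0.218,0,0.3,0.004,0,-0.218,0,1,0.004,0,-0.218,0,1,0.004,0,-0.218,0,1,0.004,0,-0.218,0,1])

```text
time_s: 2.2
ee_pos: [0.461, -0.2905, 0.0191]
tool_rot: [3.118, -0.379, 0.001]
wrist_force: [0.4, 0.4, 1.1]
gripper_width: 0.0367
grip_force: 0.0
```

Request:
step_arm(rows=[0,0,0,0,1,0,0,0,0,1,0,0,0,0,1,0,0,0,0,1,0,0,0.1,0,1,0,0,0.1,0,1,0,0,0.1,0,1,0,0,0.1,0,1])

```text
time_s: 3.0
ee_pos: [0.4616, -0.2904, 0.1197]
tool_rot: [3.118, -0.378, 0.004]
wrist_force: [-0.4, 0.5, -1.5]
gripper_width: 0.0177
grip_force: 20.0
```

Request:
step_arm(rows=[0.18,0.055,0,1.4,1,0.18,0.055,0,1.4,1,0.18,0.055,0,1.4,1,0.18,0.055,0,1.4,1,0.18,0.055,0,1.4,1,0.18,0.055,0,1.4,1,0.18,0.055,0,1.4,1,0.18,0.055,0,1.4,1,0.18,0.055,0,1.4,1,0.18,0.055,0,1.4,1])

```text
time_s: 4.0
ee_pos: [0.6396, -0.2346, 0.1156]
tool_rot: [-2.622, -1.723, 0.004]
wrist_force: [0.2, 0.7, 0.4]
gripper_width: 0.0178
grip_force: 20.0
```

Request:
step_arm(rows=[0,0,0,0.607,1,0,0,0,0.607,1,0,0,0,0.607,1,0,0,0,0.607,1,0,0,0,0.607,1,0,0,0,0.607,1])

```text
time_s: 4.6
ee_pos: [0.6402, -0.2348, 0.1167]
tool_rot: [-1.996, -2.422, 0.001]
wrist_force: [-0.2, 0.0, 0.1]
gripper_width: 0.0179
grip_force: 20.0
```

```bash
python3 s.py w2
```

```text
t 4.65 p [ 0.6405 -0.2349  0.1172] yaz 11.03 zc [ 0.001 -0.002 -1.   ] f [ 0.9  0.  -0. ] w 0.017890025833533815 j7 0.15643728735197443
```

View pics/w2.png

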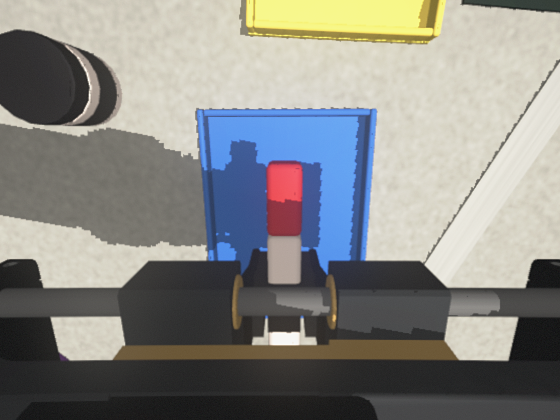

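The marker, with its cap at (284,200), is centred over the blue tray, whose end edge runs (198,110)–(376,110), and is parallel to its long sides.

Run:
```python
from h import *
import pickle
c=pickle.load(open('w2.pkl','rb'))
a,b=onz(c,(197,110),.022),onz(c,(377,110),.022);d=(b-a)/np.linalg.norm(b-a);print(a,b,np.linalg.norm(b-a),np.degrees(np.arctan2(d[1],d[0])),(a+b)/2+.09*np.array([d[1],-d[0],0]))
c1=pickle.load(open('w1.pkl','rb'))
T=pickle.load(open('top0.pkl','rb'))
print(proj(T,a),tri(c,(197,110),T,(333,131)),tri(c,(377,110),T,(393,124)))
```

```text
[ 0.56061525 -0.15908338  0.022     ] [ 0.6924611 -0.1334945  0.022    ] 0.1343060662686121 10.983517208585955 [ 0.64368557 -0.23464032  0.022     ]
[341.62103403 177.61328929] (array([ 0.62022152, -0.1384503 ,  0.2285703 ]), np.float64(0.04073167598395893)) (array([ 0.54175572, -0.18975481,  0.53828027]), np.float64(0.024517628240518168))
```

Request:
step_arm(rows=[0,0,-0.05,0,1,0,0,-0.09,0,1,0,0,-0.09,0,1,0,0,-0.092,0,1,0,0,-0.093,0,1,0,0,-0.093,0,1,0,0,-0.093,0,0.6,0,0,-0.093,0,0.6,0,0,-0.093,0,0.6,0,0,-0.093,0,0.6])

```text
time_s: 5.65
ee_pos: [0.6412, -0.2352, 0.0258]
tool_rot: [1.995, 2.427, 0.0]
wrist_force: [-0.7, 1.0, -0.1]
gripper_width: 0.0338
grip_force: 0.0
```

Request:
step_arm(rows=[0,0,0.05,0,0.5,0,0,0.1,0,0.4,0,0,0.15,0,0,-0.175,0.074,0.18,0,0,-0.175,0.074,0.18,0,0,-0.175,0.074,0.18,0,0,-0.175,0.074,0.18,0,0,-0.175,0.074,0.18,0,0,-0.175,0.074,0.18,0,0,-0.175,0.074,0.18,0,0])

```text
time_s: 6.65
ee_pos: [0.4673, -0.1617, 0.2059]
tool_rot: [1.995, 2.426, 0.002]
wrist_force: [-0.6, -0.6, 0.3]
gripper_width: 0.0867
grip_force: 0.0
```

```bash
python3 s.py w3
```

```text
t 6.7 p [ 0.4674 -0.1616  0.2056] yaz 11.14 zc [ 0.     0.001 -1.   ] f [-0.3 -0.3 -0.5] w 0.08732453813566823 j7 0.2240614579742688
```

View pics/w3.png

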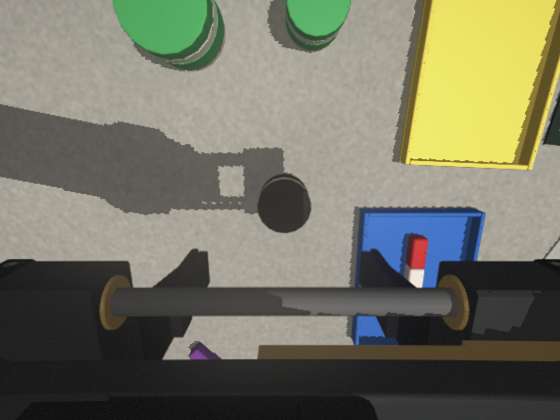

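The marker lies in the blue tray at (417,262). The black jar's lid is at about (285,203), and the small green jar's lid at (318,10).

Run:
```python
from m import *
import pickle
c=pickle.load(open('w3.pkl','rb'));w1=pickle.load(open('w1.pkl','rb'))
k=comp(c,*BK,(283,209),25);e=cv2.fitEllipse(k);print(e,onz(c,e[0],.058))
lid=(284.5,206.);print(onz(c,(258,205),.058),onz(c,(311,205),.058),onz(c,(284,232),.058))
print(tri(c,e[0],w1,(175.4,216.8)))
a,b=onz(c,(403,163),.022),onz(c,(533,168),.022);print(a,b,np.linalg.norm(b-a))
```

```text
((283.20849609375, 208.1293182373047), (46.975311279296875, 49.06590270996094), 104.90171813964844) [ 0.46832105 -0.16174238  0.058     ]
[ 0.44315083 -0.16340493  0.058     ] [ 0.49478377 -0.15328563  0.058     ] [ 0.47394375 -0.18625311  0.058     ]
(array([ 0.46897473, -0.16252876,  0.05427213]), np.float64(0.0009941274377476034))
[ 0.58613048 -0.09756886  0.022     ] [ 0.72246313 -0.07675452  0.022     ] 0.1379123910108587
```

Request:
step_arm(rows=[0.002,0.001,-0.05,0,0,0.002,0.001,-0.1,0,0,0.002,0.001,-0.14,0,0,0.002,0.001,-0.174,0,0,0.002,0.001,-0.174,0,0.1,0.002,0.001,-0.174,0,0.8,0.002,0.001,-0.174,0,0.8,0.002,0.001,-0.174,0,0.8,0.002,0.001,-0.174,0,0.8,0.002,0.001,-0.174,0,0.8])

```text
time_s: 7.7
ee_pos: [0.4686, -0.1606, 0.0329]
tool_rot: [1.994, 2.425, -0.0]
wrist_force: [-1.7, -0.8, 6.8]
gripper_width: 0.0531
grip_force: 20.0
```

Request:
step_arm(rows=[0,0,0,0,0.8,0,0,0,0,0.8,0,0,0.04,0,0.8,0,0,0.08,0,0.8,0,0,0.12,0,0.8,0,0,0.16,0,0.8])

```text
time_s: 8.3
ee_pos: [0.4676, -0.1599, 0.1933]
tool_rot: [1.994, 2.427, -0.0]
wrist_force: [0.8, -0.4, -0.5]
gripper_width: 0.0533
grip_force: 19.9
```

Request:
step_arm(rows=[0.167,0.338,0,-0.18,0.8,0.167,0.338,0,-0.18,0.8,0.167,0.338,0,-0.18,0.8,0.167,0.338,0,-0.18,0.8,0.167,0.338,0,-0.18,0.8,0.167,0.338,0,-0.18,0.8,0.167,0.338,0,-0.18,0.8,0.167,0.338,0,-0.18,0.8,0.167,0.338,0,-0.18,0.8,0.167,0.338,0,-0.18,0.8])

```text
time_s: 9.3
ee_pos: [0.6346, 0.1785, 0.1912]
tool_rot: [-2.203, -2.24, 0.001]
wrist_force: [-0.4, 0.5, -1.9]
gripper_width: 0.0532
grip_force: 19.9
```

```bash
python3 s.py w4
```

```text
t 9.35 p [0.6347 0.1768 0.1912] yaz 0.83 zc [-0.001 -0.001 -1.   ] f [ 0.7 -0.  -1.5] w 0.05343424602153648 j7 -0.6424960706359498
```

View pics/w4.png

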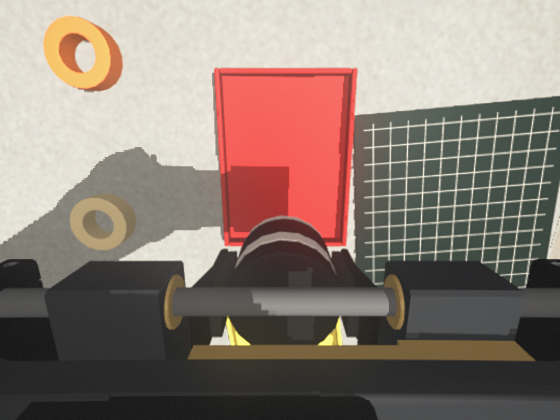

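The red tray's corners are at (215,70), (356,69), (347,246) and (221,246), with the held jar at the bottom centre. The rolls are at (78,53) orange and (98,222) cream.

Run:
```python
from m import *
import pickle
c=pickle.load(open('w4.pkl','rb'));T=pickle.load(open('top0.pkl','rb'))
print(np.array([onz(c,p,.022) for p in [(215,70),(356,69),(347,246),(221,246)]]).round(4))
for col,s,r,st in((OR,(83,53),45,(166,223)),(CR,(102,223),40,(228,225))):
    k=comp(c,*col,s,r);e=cv2.fitEllipse(k); print(e,onz(c,e[0],.02)); 
    print(tri(c,e[0],T,cv2.fitEllipse(comp(T,*col,st,20))[0]))
```

```text
[[0.569  0.3059 0.022 ]
 [0.7014 0.3089 0.022 ]
 [0.7064 0.1307 0.022 ]
 [0.5671 0.1284 0.022 ]]
((5.533203125, 26.11933135986328), (95.56826782226562, 238.3645782470703), 111.85519409179688) [0.3829962  0.33709016 0.02      ]
(array([0.43212171, 0.31166132, 0.0805273 ]), np.float64(0.01981659495644267))
((97.57328033447266, 223.45555114746094), (49.41645431518555, 58.78881072998047), 122.31407928466797) [0.43465996 0.15181688 0.02      ]
(array([0.43552387, 0.15203936, 0.02121891]), np.float64(0.0004077728785023655))
```

Request:
step_arm(rows=[0,0,-0.05,0,0.8,0,0,-0.1,0,0.8,0,0,-0.13,0,0.8,0,0,-0.15,0,0.8,0,0,-0.152,0,0.8,0,0,-0.152,0,0.8,0,0,-0.152,0,0.2,0,0,-0.152,0,0.1,0,0,-0.152,0,0.1,0,0,-0.152,0,0])

```text
time_s: 10.35
ee_pos: [0.6354, 0.178, 0.0403]
tool_rot: [2.204, 2.237, 0.002]
wrist_force: [0.2, 0.2, -0.3]
gripper_width: 0.0775
grip_force: 0.0
```

Request:
step_arm(rows=[0,0,0.05,0,0,0,0,0.1,0,0,0,0,0.15,0,0,0,0,0.16,0,0])

```text
time_s: 10.75
ee_pos: [0.6379, 0.1802, 0.207]
tool_rot: [2.201, 2.235, 0.017]
wrist_force: [0.7, -0.2, -0.6]
gripper_width: 0.0866
grip_force: 0.0
```

Request:
step_arm(rows=[-0.17,-0.162,0,-0.8,0,-0.17,-0.162,0,-0.8,0,-0.17,-0.162,0,-0.8,0,-0.17,-0.162,0,-0.8,0,-0.17,-0.162,0,-0.8,0,-0.17,-0.162,0,-0.8,0,-0.17,-0.162,0,-0.8,0,-0.17,-0.162,0,-0.8,0,-0.17,-0.162,0,-0.8,0,-0.17,-0.162,0,-0.8,0])

```text
time_s: 11.75
ee_pos: [0.4655, 0.0167, 0.1994]
tool_rot: [-2.9, -1.205, -0.0]
wrist_force: [0.3, 0.4, 0.5]
gripper_width: 0.087
grip_force: 0.0
```

```bash
python3 s.py w5
python3 - <<'E'
from m import *
import pickle
c=pickle.load(open('w5.pkl','rb'))
p=proj(c,[.463,.017,.058]);print(p)
k=comp(c,*GR,(int(p[0]),int(p[1])),45);e=cv2.fitEllipse(k);print(e,onz(c,e[0],.058),cv2.boundingRect(k))
k=comp(c,*GR,(int(p[0]),int(p[1])),45); x,y,w,h=cv2.boundingRect(k)
T=pickle.load(open('top0.pkl','rb'));print(tri(c,e[0],T,cv2.fitEllipse(comp(T,*GR,(277,213),20))[0]))
E
```

```text
t 11.8 p [0.4654 0.0165 0.1994] yaz -44.89 zc [ 0. -0. -1.] f [ 0.3  0.7 -0.3] w 0.08699370134208592 j7 -1.0583648424261816
[281.68085886 212.10846921]
((279.244873046875, 206.96661376953125), (40.66693878173828, 54.024410247802734), 79.03873443603516) [0.46499005 0.02234079 0.058     ] (254, 186, 53, 43)
(array([0.46171553, 0.01841543, 0.03925588]), np.float64(0.0015836373916527913))
```

View pics/w5.png

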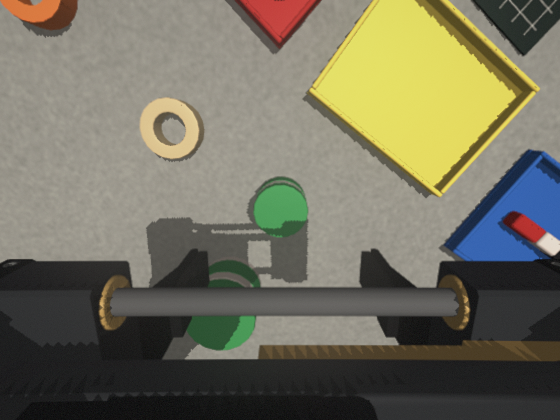

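The small green lid is at about (281,209), bounded by x 254–308 and y 182–236. The big jar is at (222,315), clear of the finger paths. The cream roll is at (171,129), and the yellow tray's corners are at (310,92), (438,193) and (538,91).

Run:
```python
from m import *
import pickle
c=pickle.load(open('w5.pkl','rb'));T=pickle.load(open('top0.pkl','rb'))
print(onz(c,(281,209.5),.058),np.linalg.norm(onz(c,(254,209),.058)-onz(c,(308,209),.058)))
k=comp(c,*CR,(171,129),40);e=cv2.fitEllipse(k);print('cr',onz(c,e[0],.022),tri(c,e[0],T,cv2.fitEllipse(comp(T,*CR,(228,225),20))[0]))
print('yel',[onz(c,p,.022).round(4)[:2] for p in[(310,92),(438,195),(538,90)]])
```

```text
[0.46439541 0.01933397 0.058     ] 0.05263065677845212
cr [0.43756396 0.15383102 0.022     ] (array([0.4364164 , 0.15335165, 0.01889597]), np.float64(0.0025748390795045876))
yel [array([0.5622, 0.0771]), array([ 0.5884, -0.095 ]), array([ 0.7189, -0.0786])]
```

Request:
step_arm(rows=[0,0.002,-0.05,0,0,0,0.002,-0.1,0,0,0,0.002,-0.14,0,0,0,0.002,-0.167,0,0,0,0.002,-0.167,0,0.1,0,0.002,-0.167,0,0.8,0,0.002,-0.167,0,0.8,0,0.002,-0.167,0,0.8,0,0.002,-0.167,0,0.8,0,0.002,-0.167,0,0.8])

```text
time_s: 12.8
ee_pos: [0.4656, 0.0182, 0.0337]
tool_rot: [2.902, 1.202, 0.002]
wrist_force: [-2.8, 0.9, 7.8]
gripper_width: 0.0528
grip_force: 20.0
```

Request:
step_arm(rows=[0,0,0,0,0.8,0,0,0,0,0.8,0,0,0.04,0,0.8,0,0,0.08,0,0.8,0,0,0.12,0,0.8,0,0,0.16,0,0.8])

```text
time_s: 13.4
ee_pos: [0.4646, 0.0177, 0.1942]
tool_rot: [2.902, 1.203, -0.0]
wrist_force: [1.6, -1.7, -1.9]
gripper_width: 0.053
grip_force: 20.0
```

Request:
step_arm(rows=[0.171,0.238,0,0.8,0.8,0.171,0.238,0,0.8,0.8,0.171,0.238,0,0.8,0.8,0.171,0.238,0,0.8,0.8,0.171,0.238,0,0.8,0.8,0.171,0.238,0,0.8,0.8,0.171,0.238,0,0.8,0.8,0.171,0.238,0,0.8,0.8,0.171,0.238,0,0.8,0.8,0.171,0.238,0,0.8,0.8])

```text
time_s: 14.4
ee_pos: [0.6359, 0.254, 0.1927]
tool_rot: [2.206, 2.235, -0.002]
wrist_force: [0.0, -0.8, -1.6]
gripper_width: 0.0531
grip_force: 20.0
```

Request:
step_arm(rows=[0,0,-0.05,0,0.8,0,0,-0.1,0,0.8,0,0,-0.13,0,0.8,0,0,-0.15,0,0.8,0,0,-0.153,0,0.8,0,0,-0.153,0,0.8,0,0,-0.153,0,0.2,0,0,-0.153,0,0.1,0,0,-0.153,0,0.1,0,0,-0.153,0,0])

```text
time_s: 15.4
ee_pos: [0.6365, 0.2561, 0.0405]
tool_rot: [2.204, 2.238, 0.002]
wrist_force: [-0.2, 0.0, -0.0]
gripper_width: 0.0774
grip_force: 0.0
```

Request:
step_arm(rows=[0,0,0.05,0,0,0,0,0.1,0,0,0,0,0.15,0,0,0,0,0.16,0,0,-0.193,0.05,0.16,0,0,-0.193,0.05,0.16,0,0,-0.193,0.05,0.16,0,0,-0.193,0.05,0.16,0,0,-0.193,0.05,0.16,0,0,-0.193,0.05,0.16,0,0])

```text
time_s: 16.4
ee_pos: [0.4423, 0.3062, 0.1999]
tool_rot: [2.201, 2.24, 0.001]
wrist_force: [0.4, -0.7, -0.5]
gripper_width: 0.087
grip_force: 0.0
```

```bash
python3 s.py w6
python3 - <<'E'
from m import *
import pickle
c=pickle.load(open('w6.pkl','rb'));T=pickle.load(open('top0.pkl','rb'))
p=proj(c,[.443,.316,.024]).astype(int);print(p)
k=comp(c,*OR,tuple(map(int,p)),45);e=cv2.fitEllipse(k);print(e,cv2.boundingRect(k),onz(c,e[0],.022),tri(c,e[0],T,cv2.fitEllipse(comp(T,*OR,(166,223),20))[0]))
E
```

```text
t 16.45 p [0.4437 0.3056 0.1997] yaz 0.85 zc [-0.     0.001 -1.   ] f [ 1.7 -0.2 -0.1] w 0.08698220671523063 j7 -0.9908876216336544
[283 192]
((285.0237731933594, 190.70513916015625), (52.41166687011719, 53.019439697265625), 31.260704040527344) (259, 164, 53, 54) [0.44490137 0.3177287  0.022     ] (array([0.4435626 , 0.31654213, 0.0136904 ]), np.float64(0.002994487777060343))
```

View pics/w6.png

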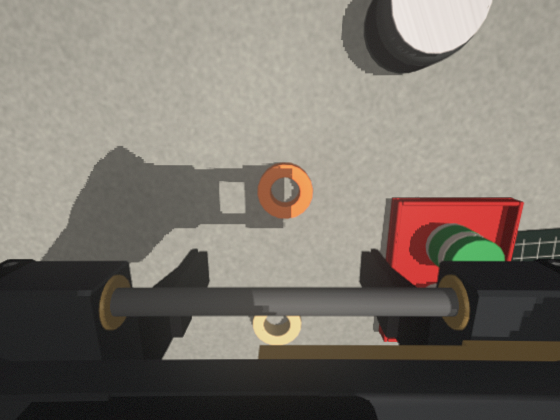

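The orange roll is at (285,191). The green jar stands in the red tray at (478,253), and the cream roll is at (277,325).

Request:
step_arm(rows=[0.001,0.01,-0.05,0,0,0.001,0.01,-0.1,0,0,0.001,0.01,-0.15,0,0,0.001,0.01,-0.181,0,0,0.001,0.01,-0.181,0,0.1,0.001,0.01,-0.181,0,0.8,0.001,0.01,-0.181,0,0.8,0.001,0.01,-0.181,0,0.8,0.001,0.01,-0.181,0,0.8,0.001,0.01,-0.181,0,0.8], newtons=15)

```text
time_s: 17.45
ee_pos: [0.4443, 0.3156, 0.0186]
tool_rot: [2.205, 2.237, 0.0]
wrist_force: [0.1, -0.5, -1.3]
gripper_width: 0.0591
grip_force: 15.0
```

Request:
step_arm(rows=[0,0,0,0,0.8,0,0,0,0,0.8,0,0,0.05,0,0.8,0,0,0.1,0,0.8,0,0,0.15,0,0.8,0,0,0.15,0,0.8])

```text
time_s: 18.05
ee_pos: [0.4468, 0.3196, 0.1753]
tool_rot: [2.203, 2.236, 0.021]
wrist_force: [-0.2, 0.7, -0.1]
gripper_width: 0.0592
grip_force: 15.0
```

Request:
step_arm(rows=[0.19,-0.278,0,0.133,0.8,0.19,-0.278,0,0.133,0.8,0.19,-0.278,0,0.133,0.8,0.19,-0.278,0,0.133,0.8,0.19,-0.278,0,0.133,0.8,0.19,-0.278,0,0.133,0.8,0.19,-0.278,0,0.133,0.8,0.19,-0.278,0,0.133,0.8,0.19,-0.278,0,0.133,0.8,0.19,-0.278,0,0.133,0.8])

```text
time_s: 19.05
ee_pos: [0.6331, 0.0397, 0.1682]
tool_rot: [-2.047, -2.381, 0.0]
wrist_force: [-0.1, 0.9, 0.0]
gripper_width: 0.0594
grip_force: 15.0
```

```bash
python3 s.py w7
```

```text
t 19.1 p [0.6331 0.04   0.1684] yaz 8.66 zc [ 0.001 -0.001 -1.   ] f [-0.7 -0.2 -1.2] w 0.05910381461960026 j7 -0.35469433672456896
```

View pics/w7.png

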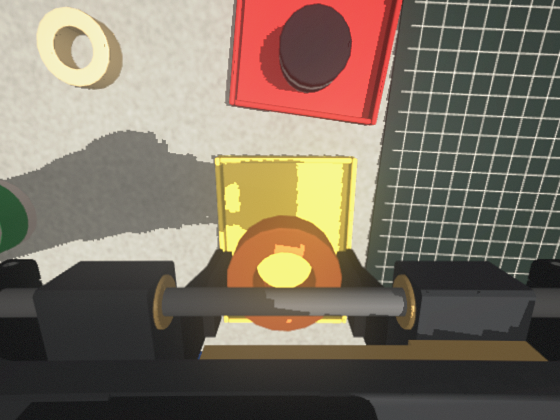

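The yellow tray's far edge is at (216,158)–(356,157), centred and parallel with the held orange roll. The black jar stands in the red tray at (315,45).

Run:
```python
from m import *
import pickle
c=pickle.load(open('w7.pkl','rb'));T=pickle.load(open('top0.pkl','rb'))
a,b=onz(c,(216,158),.022),onz(c,(356,157),.022);d=(b-a)/np.linalg.norm(b-a);print(a,b,np.linalg.norm(b-a),(a+b)/2+.09*np.array([d[1],-d[0],0]))
k=comp(c,*CR,(74,46),45);e=cv2.fitEllipse(k);print(e,onz(c,e[0],.018),tri(c,e[0],T,cv2.fitEllipse(comp(T,*CR,(228,225),20))[0]))
```

```text
[0.56356608 0.07909585 0.022     ] [0.69403611 0.09978928 0.022     ] 0.13210089558644125 [6.42899477e-01 5.53669479e-04 2.20000000e-02]
((76.4549560546875, 46.562564849853516), (71.05022430419922, 87.4614028930664), 128.17237854003906) [0.43649444 0.15447226 0.018     ] (array([0.43623734, 0.15340833, 0.01748893]), np.float64(0.002239329051362717))
```

Request:
step_arm(rows=[0,0,-0.05,0,0.8,0,0,-0.1,0,0.8,0,0,-0.13,0,0.8,0,0,-0.141,0,0.8,0,0,-0.142,0,0.8,0,0,-0.142,0,0.8,0,0,-0.142,0,0.15,0,0,-0.142,0,0.15,0,0,-0.142,0,0.15,0,0,-0.142,0,0.15])

```text
time_s: 20.1
ee_pos: [0.6345, 0.0378, 0.0273]
tool_rot: [2.051, 2.379, 0.001]
wrist_force: [-0.1, 0.8, 1.0]
gripper_width: 0.0732
grip_force: 0.0
```

Request:
step_arm(rows=[0,0,0.05,0,0.15,0,0,0.1,0,0,-0.1975,0.1145,0.1,0,0,-0.1975,0.1145,0.1,0,0,-0.1975,0.1145,0.1,0,0,-0.1975,0.1145,0.1,0,0,-0.1975,0.1145,0.1,0,0,-0.1975,0.1145,0.1,0,0,-0.1975,0.1145,0.05,0,0,-0.1975,0.1145,0.05,0,0])

```text
time_s: 21.1
ee_pos: [0.4342, 0.1504, 0.073]
tool_rot: [-2.049, -2.376, 0.012]
wrist_force: [-0.8, -1.9, -1.0]
gripper_width: 0.087
grip_force: 0.0
```

```bash
python3 s.py w8
```

```text
t 21.15 p [0.4355 0.1514 0.075 ] yaz 8.47 zc [-0.001 -0.005 -1.   ] f [-0.3  1.   0.7] w 0.08702735100795483 j7 -0.7601838846750675
```

View pics/w8.png

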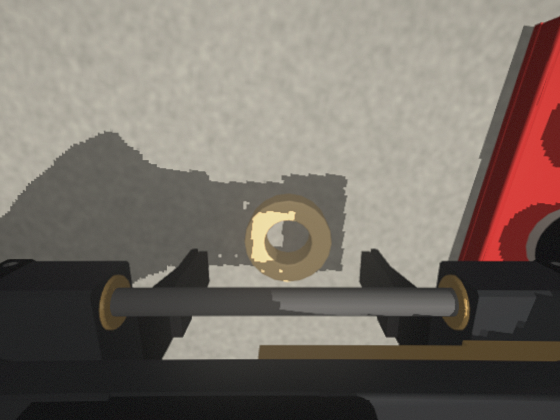

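The cream roll is centred at (288,239), between the fingers.

Request:
step_arm(rows=[0,0,-0.05,0,0,0,0,-0.058,0,0,0,0,-0.058,0,0.8,0,0,-0.058,0,0.8,0,0,-0.058,0,0.8,0,0,-0.058,0,0.8,0,0,-0.058,0,0.8,0,0,-0.058,0,0.8,0,0,-0.058,0,0.8,0,0,-0.058,0,0.8])

```text
time_s: 22.15
ee_pos: [0.4373, 0.1525, 0.0197]
tool_rot: [2.05, 2.378, 0.001]
wrist_force: [-1.5, -1.1, 7.3]
gripper_width: 0.0587
grip_force: 15.0
```

Request:
step_arm(rows=[0,0,0.05,0,0.8,0,0,0.1,0,0.8,0,0,0.15,0,0.8,0.2085,-0.1945,0.15,0,0.8,0.2085,-0.1945,0.15,0,0.8,0.2085,-0.1945,0.15,0,0.8,0.2085,-0.1945,0.15,0,0.8,0.2085,-0.1945,0.15,0,0.8,0.2085,-0.1945,0.15,0,0.8,0.2085,-0.1945,0.15,0,0.8])

```text
time_s: 23.15
ee_pos: [0.648, -0.0483, 0.1677]
tool_rot: [2.06, 2.369, -0.0]
wrist_force: [0.4, -0.5, -0.7]
gripper_width: 0.0583
grip_force: 15.0
```

Request:
step_arm(rows=[0,0,0,0,0.8,0,0,0,0,0.8])

```text
time_s: 23.35
ee_pos: [0.6442, -0.0406, 0.1687]
tool_rot: [-2.048, -2.381, -0.0]
wrist_force: [0.0, -0.1, -0.4]
gripper_width: 0.0586
grip_force: 15.0
```

```bash
python3 s.py w9
```

```text
t 23.4 p [ 0.6442 -0.0404  0.1688] yaz 8.63 zc [ 0. -0. -1.] f [ 0.5  0.6 -0.3] w 0.05812448957716622 j7 -0.23007441615803031
```

View pics/w9.png

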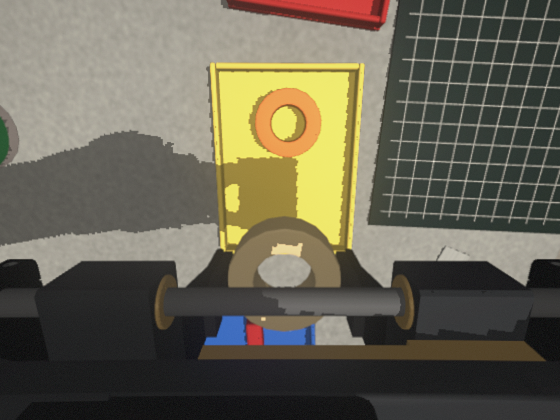

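The orange roll lies flat in the yellow tray at (288,123). The tray's corners are (211,66), (363,65), (353,249) and (220,249), with the cream roll held above the near end.

Run:
```python
from m import *
import pickle
c=pickle.load(open('w9.pkl','rb'))
Q=np.array([onz(c,p,.022) for p in [(211,66),(363,65),(353,249),(220,249)]]);print(Q.round(4),Q.mean(0))
print('orange',onz(c,(288,123),.027))
```

```text
[[ 0.5636  0.0768  0.022 ]
 [ 0.6943  0.0973  0.022 ]
 [ 0.7223 -0.0725  0.022 ]
 [ 0.5869 -0.0929  0.022 ]] [0.64177633 0.00216045 0.022     ]
orange [0.63708316 0.04013026 0.027     ]
```

Request:
step_arm(rows=[0,0,-0.05,0,0.8,0,0,-0.1,0,0.8,0,0,-0.13,0,0.8,0,0,-0.142,0,0.8,0,0,-0.143,0,0.8,0,0,-0.143,0,0.8,0,0,-0.143,0,0.15,0,0,-0.143,0,0.15,0,0,-0.143,0,0.15,0,0,-0.143,0,0.15])

```text
time_s: 24.4
ee_pos: [0.6454, -0.0421, 0.0261]
tool_rot: [2.051, 2.379, 0.001]
wrist_force: [0.2, 0.4, -0.4]
gripper_width: 0.0728
grip_force: 0.0
```

Request:
step_arm(rows=[0,0,0.05,0,0.15,0,0,0.1,0,0.1,0,0,0.15,0,0,0,0,0.2,0,0,-0.12,-0.2,0.2,0,0,-0.12,-0.2,0.2,0,0,-0.12,-0.2,0.2,0,0,-0.12,-0.2,0.2,0,0,-0.12,-0.2,0.2,0,0,-0.12,-0.2,0.2,0,0])

```text
time_s: 25.4
ee_pos: [0.5218, -0.2486, 0.225]
tool_rot: [-2.063, -2.369, 0.006]
wrist_force: [0.4, -0.2, -0.7]
gripper_width: 0.0871
grip_force: 0.0
```

```bash
python3 s.py w10; python3 -c "
from h import *
import pickle
c=capture('top');save(c,'top1');pickle.dump(c,open('top1.pkl','wb'))
i=cv2.imread('pics/top1.png')[110:290,70:500];w=cv2.imread('pics/w10.png')
cv2.imwrite('pics/fin.png',np.vstack([cv2.resize(i,(560,234)),cv2.resize(w,(400,300))[:, :].copy() if 0 else cv2.copyMakeBorder(cv2.resize(w,(448,336)),0,0,0,112,0)]))"
```

```text
t 25.45 p [ 0.5235 -0.2451  0.2254] yaz 8.14 zc [-0.001 -0.001 -1.   ] f [ 1.7  0.3 -0.3] w 0.08699634379244522 j7 0.19154105531027976
```

View pics/fin.png

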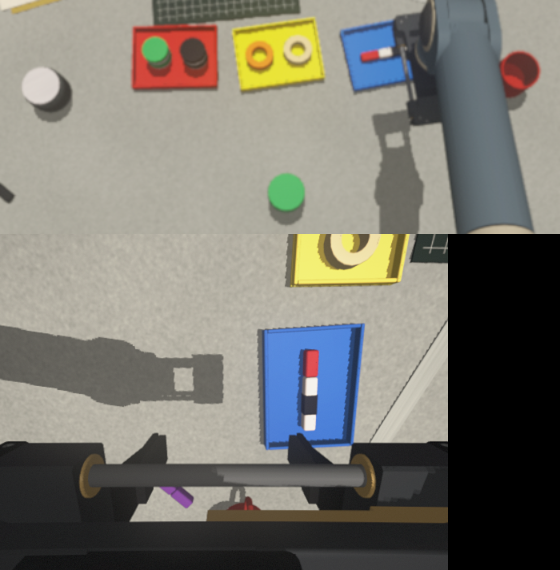

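The final views show both jars upright in the red tray at (155,52) and (193,53). Both rolls are flat side by side in the yellow tray, and the marker lies lengthways mid blue tray at (311,390). The mug and tin have not moved.

Request:
step_arm(rows=[0,0,0,0,0,0,0,0,0,0,0,0,0,0,0])

```text
time_s: 25.8
ee_pos: [0.5258, -0.2406, 0.2257]
tool_rot: [2.048, 2.382, 0.001]
wrist_force: [-0.5, -0.7, 0.6]
gripper_width: 0.0873
grip_force: 0.0
```

```bash
python3 -c "
from bench import job
print(job.finish_job())"
```

```text
the job is handed in; nothing more can be done
None
```

I handed the job in at about 26 s; the last pictures show both jars upright in the red tray, both rolls flat side by side in the yellow tray, the marker lengthways in the blue tray, and the mug and ink tin where they stood, but the hand-in gave no verdict.

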